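Wind the tin lift up to the height pointer

ROBOT

A 6-joint arm with a two-finger parallel gripper is mounted at the origin on the work surface. World frame = base frame: x ahead of the robot, y to its left, z up, the work surface at z = 0. Lengths are in mm, angles in rad, forces in N, time in s.
With the tool pointing down it reaches from about 275 to 825 mm from the base axis. Payload 5.2 kg.
Tool frame: the origin (TCP) lies at the very end of the fingers, on their centre line; the grasp point (between the pads) lies 19 mm behind it; z points along the fingers, y is the line along which they close (so a half turn about z gives the same grasp; the last joint's range is limited). The gripper opens to 93 mm and grips with 3 to 60 N. Pads are 15 mm wide; open, the fingers measure 128 mm over their backs; the gripper's body (75 mm by 188 mm) begins 65 mm behind the grasp point.
Start: joints at [-1.365, 0.259, 1.535, -0, 1.348, -0.203], TCP at [218.65, -504.675, 218.653] pointing down, gripper open.
Joint ranges: [-3.14, 3.14], [-0.91, 2.08], [0.19, 2.58], [-1.22, 4.36], [0.22, 2.71], [-3.12, 3.12]. Speed limits (rad/s): [2.57, 2.57, 3.14, 3.14, 3.14, 3.14].

INTERFACE

Orientations are given as [roll, pitch, yaw] about the fixed x, y, z axes, in that order (R = Rz(yaw) Ry(pitch) Rx(roll)).
In Python, from bench import robot gives the robot as it stands. The module is installed in compiled form; this text tells all that it offers. Calls block until the motion is done:
- robot.move_ptp(position, orientation): joint-space move of the TCP to a pose.
- robot.move_linear(position, ori=None, speed=150, f_stop=None): straight line of the TCP; ori=None keeps the orientation; speed is the mean speed in mm/s. With f_stop (N) it stops when the force on the tool has changed by that much, and returns True; else False.
- robot.move_j(angles): joint-space move.
- robot.move_gripper(opening): opening from 0.0 (shut) to 1.0 (fully open); the grip force is fixed at half the most; returns when the fingers have stopped.
- robot.sleep(seconds).
- robot.inverse_kinematics(position, orientation): joint angles nearest the present ones, or None.
- robot.get_image(name): name is "side" or "top"; returns a dict with "img" (400x640x3 uint8, blue, green, red), "fovy" (degrees; the focal length in pixels is half the picture's height over the tangent of half this angle, whatever the lens; pixels are square), "cx", "cy" (the principal point, pixels), "eye" and "orientation" of the camera in the world. Camera axes: x right, y down, z forward; pixel columns grow to the right and rows downward; lengths in mm; the calibration is good to about 2 mm. A picture is of the moment at which its call begins. There is no depth.
A pose or a line that the arm cannot do raises robot.MotionError and nothing moves.
- robot.hand_in(): hands the job in; it is judged then, once.
Readings, each from a call of its own:
- robot.current_t(): time.
- robot.current_qpos(): joint angles.
- robot.current_joint_vel(): joint speeds.
- robot.current_joint_efforts(): joint torques, N m.
- robot.current_tcp_pos(): TCP position.
- robot.current_eef_rot(): TCP orientation.
- robot.current_contact_force(): force on the tool from outside, world axes, zero at the start.
- robot.current_ft_torque(): the same for the moment, N m.
- robot.current_gripper_width(): opening from 0.0 (shut) to 1.0 (fully open).
- robot.current_finger_force(): force on a finger pad.
Only numpy, scipy, OpenCV 4.12 (cv2) and the standard library are available. Lean on these libraries where they do the work, as an engineer would, in place of code of your own. Each camera call takes 0.05 s, during which the arm holds its last target. There are 200 camera calls.

TASK

Take the loose crank, fit its socket fully down onto the flat-sided end of the lift's screw without forcing it, and wind the lift up until the top of the paint tin is level with the tip of the height pointer. Then let go and leave the crank standing on the screw, with the tin still upright on its platform. Be gentle: do not strain the crank against the lift, touch the tin, shift the pointer or disturb the other things on the bench.

Things in the scene. Friction and masses are not known exactly. Their poses are not given: they have to be found in the camera images.
- lift: Grey steel screw lift fixed to the bench. Origin on the bench under the screw's vertical axis, y towards the tin, z up. Base plate 130 x 275 x 12 mm, from y = -60 to +215 mm. Bridge round the screw 112 x 36 mm, top at 167 mm. Tin platform 104 mm across, 8 mm lip, centred at y = +120 mm. Gauge post 14 mm square, 230 mm high, at y = +198 mm; apart from post and handle all stays below 0.25 m.
- screw_seat (a point): Point on the screw's axis on top of its round collar (40 mm across), 175 mm above the bench, where the crank's foot comes to rest. This frame belongs to the lift and does not turn with the screw. Turning clockwise seen from above raises the platform, 16 mm a turn; the screw is stiff (0.2 N m, about 3 N at the handle), stays where it is left and can be wound back.
- screw_nose (a point): Tip of the screw's steel drive end, on its axis, 31 mm above the collar. From the top: round nose 6 mm across and 4 mm high, then 8.4 mm across and 5 mm high; flat tang 16 x 9 mm, 22 mm high, down to the collar. This frame is fixed to the lift: the angle of the tang is not measured and differs every time. Feel for it: the crank drops when slot and tang line up (every 180 degrees).
- pointer_tip (a point): Tip of a steel pointer blade (4 mm thick, the point at mid-thickness) on a dark block on the gauge post, pointing at the tin, 7 mm from its side. Its height is the height to set, about 14 to 38 mm above the tin's top at the start. It slides on the post if pushed: leave it alone.
- tin: The plain steel paint tin: origin at the centre of its underside, z up.
- tin_top (a point): Centre of the top of the plain steel paint tin (84 mm across, 100 mm high, 0.6 kg) standing loose on the lift's platform.
- crank: Loose dark steel crank, 0.37 kg, standing on the bench on its hub, socket down. Origin at the centre of the hub's underside; z up, x along the arm towards the handle. Hub 34 x 27 mm, foot 40 x 37 mm, 6 mm high; open below, a slot-shaped socket 20 mm (along x) by 13 mm (along y), 34 mm deep. Arm 18 mm wide, its underside 34 and top 42 mm up, ending at x = 75 mm.
- crank_boss (a point): Centre of the 24 mm square boss on top of the hub, on the socket's axis, sides along the crank's x and y, 42 to 70 mm above the crank's underside (this point 56 mm). A place to grip for lifting and fitting.
- crank_handle (a point): Middle of the crank's upright handle, 65 mm from the socket's axis and 73 mm above the crank's underside: a black plastic sleeve 20 mm across, 46 to 100 mm above the crank's underside, turning freely on its pin, so a gripper can hold it and go round without turning itself. Axes as the crank's.
- tin_lid: Bystander: loose steel tin lid, 86 mm across, 7 mm high, lying on the bench; origin at the centre of its underside.
- wrench: Bystander: steel wrench 170 mm long lying on the bench, origin under its middle.
- cup: Bystander: white plastic mixing cup, 76 mm across, 90 mm high; origin at the centre of its underside.
- jar: Bystander: amber glass jar with black cap, 68 mm across, 100 mm high; origin at the centre of its underside.
- spare_tin: Bystander: smaller bare tin, 72 mm across, 85 mm high; origin at the centre of its underside.
- brush: Bystander: brush 180 mm long lying on the bench; origin under its middle.
Not all that is in view belongs to the job. Of the things that look like the crank, the middle-sized one is meant.

How it is judged (in metres and radians):
On the way:
1. the crank is fully down on the flat-sided end of the screw (distance between crank and screw_seat below 0.004 m and angle between the z axis of crank and the z axis of screw_seat, either way round below 0.1 rad), for 0.2 s.
At the end, for the whole second after the job is handed in: The top of the tin is within 2 mm of the height of the pointer's tip, the tin stands upright (within 3 degrees) on the platform, and the crank rests fully down on the screw (within 4 mm and 7 degrees), released and still (z of tin_top in the frame of pointer_tip between -0.002 and 0.002 m and distance between crank and screw_seat below 0.004 m and angle between the z axis of crank and the z axis of screw_seat, either way round below 0.12 rad and angle between tin_top's own z axis and vertical below 0.05 rad and linear speed of crank below 0.01 m/s and angular speed of crank below 0.1 rad/s); the robot touches nothing.
It fails at once if the crank is forced down before it fits (all contacts together over 60 N), or strained on the screw (over 75 N in winding, 90 N while seating; steady winding gives some 25 to 40 N) (contact force between crank and lift above 90 N or (contact force between crank and lift above 60 N and z of crank in the frame of screw_seat above 0.005 m) or (contact force between crank and lift above 75 N and distance of tin_top from where it was at the start of the episode above 0.006 m)).
It fails at once if the robot touches the tin (contact force between any of the arm, the fingers, crank and tin above 3 N).
It fails at once if the pointer is shifted by more than 3 mm (distance of pointer_tip from where it was at the start of the episode above 0.003 m).
It fails at once if a bystander is shifted by more than 25 mm (distance of any of tin_lid, wrench, cup, jar, spare_tin, brush from where it was at the start of the episode above 0.025 m).
It also fails if it takes over 72 s, if anything falls off the work surface, if the arm or the gripper's body presses on something with over 40 N, if the wrist force passes 120 N, or if a joint passes its speed limit or range.

## Working session

There is one attempt and no reset: what is moved stays moved. The work goes in short steps, each a Python script; the robot and the scene stay as the last script left them, time stands still between calls to the robot, and variables do not carry over. Pictures are saved under pics/ and viewed, at most 10 in all, crops included, and the job is handed in when it is done.

```bash
mkdir -p pics; python3 - <<'E'
from bench import robot
import cv2,json
for n in("side","top"):
    d=robot.get_image(n); cv2.imwrite(f"pics/{n}0.png",d.pop("img")); print(n,d)
print(robot.current_t())
E
```

```text
side {'fovy': 57.65837481604972, 'cx': 320.4001538422898, 'cy': 200.95507733029805, 'eye': array([ 408.36827404, -593.79252825,  904.10623048]), 'orientation': array([-2.46151845,  0.00728559, -0.20629362])}
top {'fovy': 44.68349826980848, 'cx': 318.15641387180057, 'cy': 203.64169136429686, 'eye': array([ 349.06633731,   14.23566303, 1690.73320487]), 'orientation': array([-3.02224983e+00,  2.46850568e-03, -1.56288141e+00])}
0.1
```

View pics/side0.png

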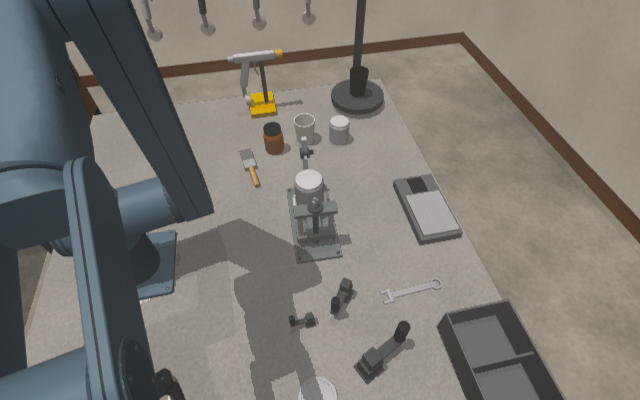

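View pics/top0.png

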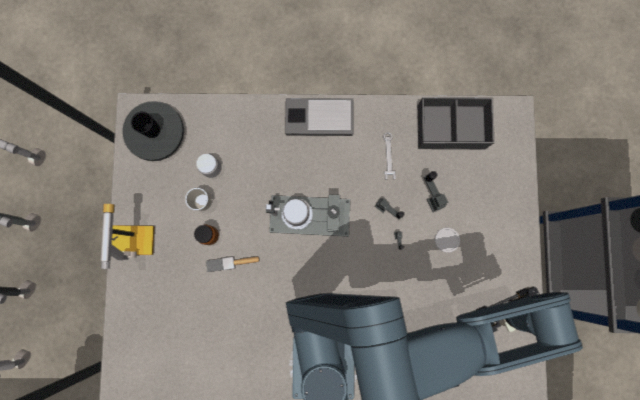

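Side view: the lift is at about (315,225), the middle crank at (342,295), the small one at (303,321) and the large one at (385,350). Top view: the lift is at (310,213) and the middle crank at (390,208). I'll enlarge both areas.

```bash
python3 - <<'E'
import cv2,numpy as np
a=cv2.imread("pics/side0.png");b=cv2.imread("pics/top0.png")
cv2.imwrite("pics/s1.png",cv2.resize(a[135:325,270:370],None,fx=3.1,fy=3.1,interpolation=cv2.INTER_CUBIC))
A=cv2.resize(a[130:330,270:370],None,fx=3,fy=3,interpolation=cv2.INTER_CUBIC)
B=cv2.resize(b[175:255,260:420],None,fx=5,fy=5,interpolation=cv2.INTER_CUBIC)
cv2.imwrite("pics/t1.png",B)
C=cv2.resize(a[270:330,310:370],None,fx=8,fy=8,interpolation=cv2.INTER_CUBIC)
cv2.imwrite("pics/s1.png",np.hstack([A[:600],np.vstack([C,np.zeros((120,480,3),np.uint8)])]))
E
```

```text
(no output)
```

View pics/s1.png

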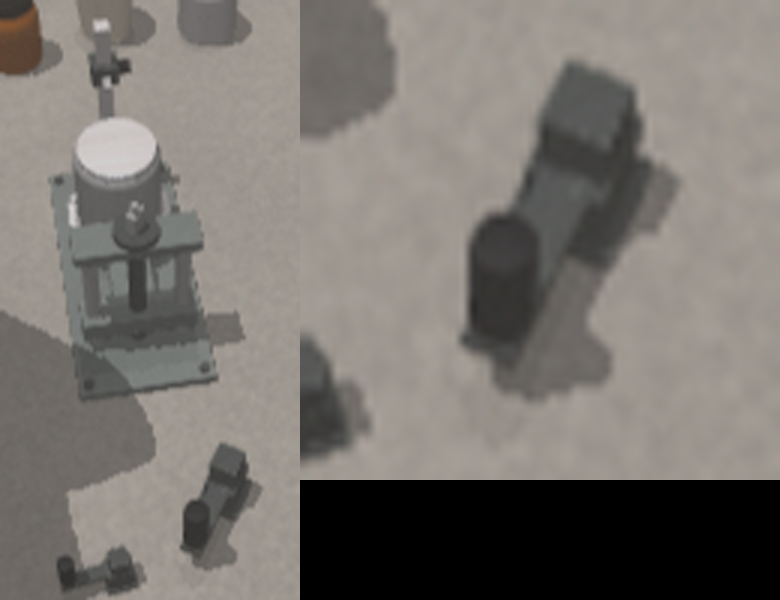

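View pics/t1.png

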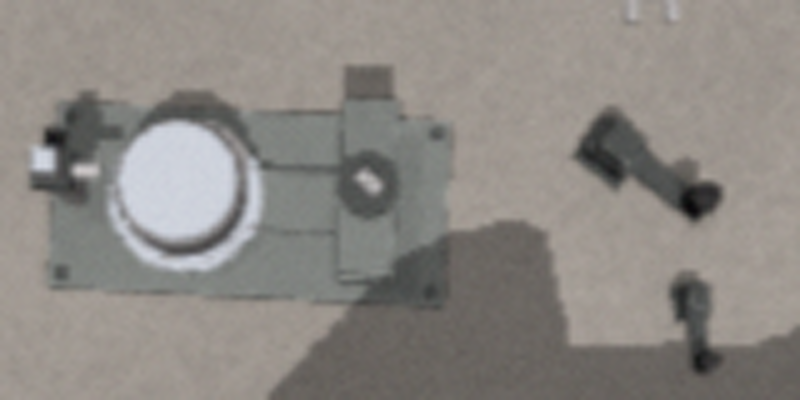

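Zoomed views show the lift plate corners, the collar with the bright tang lying diagonally on it, the pointer blade and block, and the crank boss and handle. I'll fit the poses from these points.

```bash
cat > h.py <<'E'
import numpy as np,cv2,json
from scipy.spatial.transform import Rotation as Ro
from scipy.optimize import least_squares
def cam(d):
    f=200/np.tan(np.radians(d["fovy"])/2)
    return dict(f=f,c=np.array([d["cx"],d["cy"]]),e=np.array(d["eye"]),R=Ro.from_euler("xyz",d["orientation"]).as_matrix())
def proj(c,P):
    q=(np.atleast_2d(P)-c["e"])@c["R"]; return c["f"]*q[:,:2]/q[:,2:]+c["c"]
S=cam(dict(fovy=57.65837481604972,cx=320.4001538422898,cy=200.95507733029805,eye=[408.36827404,-593.79252825,904.10623048],orientation=[-2.46151845,0.00728559,-0.20629362]))
T=cam(dict(fovy=44.68349826980848,cx=318.15641387180057,cy=203.64169136429686,eye=[349.06633731,14.23566303,1690.73320487],orientation=[-3.02224983e+00,2.46850568e-03,-1.56288141e+00]))
def un(uv,k,off): return (np.array(uv,float)+.5)/k-.5+np.array(off)
def place(p,L):
    c,s=np.cos(p[3]),np.sin(p[3]); L=np.atleast_2d(L)
    return np.c_[c*L[:,0]-s*L[:,1]+p[0],s*L[:,0]+c*L[:,1]+p[1],L[:,2]+p[2]]
def fit(sets,x0):
    r=lambda p:np.concatenate([(proj(c,place(p,L))-uv).ravel() for c,L,uv in sets])
    s=least_squares(r,x0,loss="soft_l1"); return s.x,r(s.x)
E
cat > fit1.py <<'E'
from h import *
a=np.array; s3=lambda *u:un(u,3,(270,130)); s8=lambda *u:un(u,8,(310,270)); t5=lambda *u:un(u,5,(260,175))
lift=[(S,a([[-65,-60,12],[65,-60,12],[0,0,175],[-56,-18,167],[56,-18,167.]]),a([s3(82,394),s3(217,377),s3(137,231),s3(77,263),s3(203,249)])),
 (T,a([[65,-60,12],[-65,-60,12],[-65,215,12],[0,0,175]]),a([t5(452,122),t5(446,307),t5(50,288),t5(368,184)]))]
p,r=fit(lift,[430,0,0,0.]);print("lift",p.round(2),r.round(2))
cr=[(S,a([[0,0,70],[65,0,100],[65,0,46]]),a([s8(289,106),s8(205,231),s8(199,329)])),
 (T,a([[0,0,70],[65,0,100]]),a([t5(606,143),t5(704,196)]))]
q,r=fit(cr,[430,-200,0,-1.]);print("crank",q.round(2),r.round(2))
b=[[sx*12,sy*12,z] for z in(42,70) for sx,sy in((-1,-1),(1,-1),(1,1),(-1,1))]
th=np.linspace(0,2*np.pi,24); h=[[65+10*np.cos(t),10*np.sin(t),z] for z in(46,100) for t in th]
col=[[20*np.cos(t),20*np.sin(t),175] for t in th]
pl=[[-65,-60,12],[65,-60,12],[65,215,12],[-65,215,12]]; br=[[-56,-18,167],[56,-18,167],[56,18,167],[-56,18,167]]
post=[[sx*7,198+sy*7,230] for sx,sy in((-1,-1),(1,-1),(1,1),(-1,1))]
out=[]
for c,n,k,(x0,y0,x1,y1) in((S,"side0",5,(285,130,365,330)),(T,"top0",5,(260,175,420,255))):
    im=cv2.resize(cv2.imread(f"pics/{n}.png")[y0:y1,x0:x1],None,fx=k,fy=k,interpolation=cv2.INTER_CUBIC)
    for pose,L in((q,b[:4]),(q,b[4:]),(q,h[:24]),(q,h[24:]),(p,col),(p,pl),(p,br),(p,post)):
        uv=((proj(c,place(pose,L))-(x0,y0)+.5)*k-.5)
        cv2.polylines(im,[np.round(uv).astype(int)],True,(0,0,255) if pose is q else (0,200,0),1)
    out.append(im)
s=out[0]; s=np.hstack([s[:600],s[400:]]) ; cv2.imwrite("pics/ov_s.png",s); cv2.imwrite("pics/ov_t.png",out[1])
E
python3 fit1.py
```

```text
lift [507.32 -28.42  -4.11  -6.32] [-0.43  1.7   0.22  0.41 -0.25  0.19 -0.9  -0.01  0.49 -1.41 -0.01 -0.57
 -0.26 -0.3  -0.5  -0.18  0.14 -0.06]
crank [ 548.75 -197.08  -11.06    4.07] [-0.66 -0.04 -0.02  1.57  0.2  -1.59  1.6  -0.26 -0.94 -0.22]
```

View pics/ov_s.png

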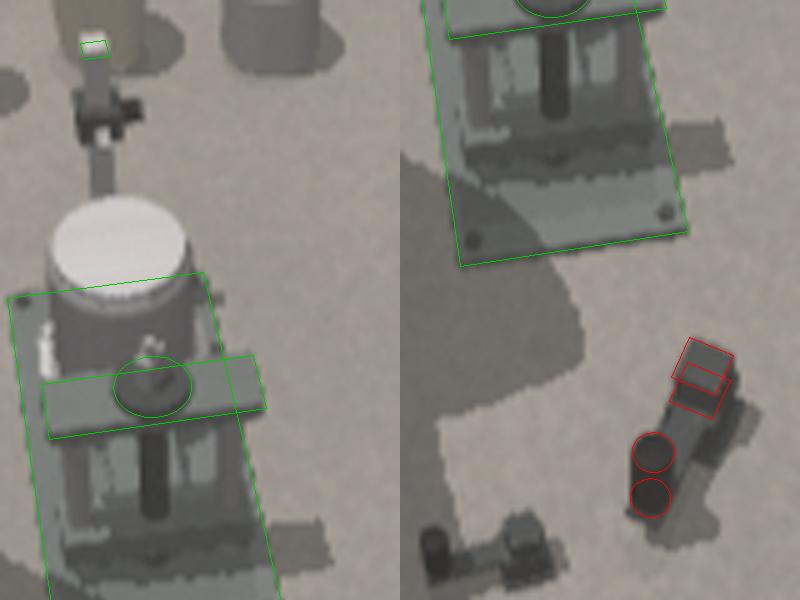

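View pics/ov_t.png

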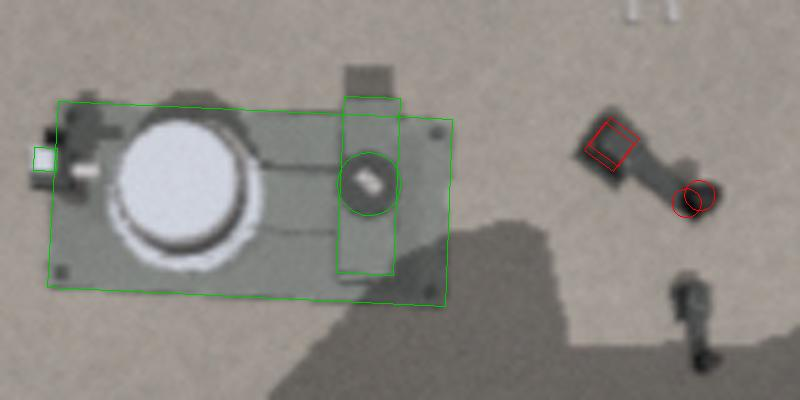

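The overlay fits the plate in the top view well, but the side view is about 1 px off. I'll refit with z fixed and a small per-camera pixel bias, and measure the tang angle from pixel moments.

```bash
cat >> fit1.py <<'E'
def res(v):
    P=[v[0],v[1],0,v[2]];Q=[v[3],v[4],0,v[5]];o=[]
    for pose,sets in((P,lift),(Q,cr)):
        for c,L,uv in sets: o+=list(((proj(c,place(pose,L))+(v[6:8] if c is S else v[8:10])-uv)/.5).ravel())
    return np.array(o+list(v[6:10]/.8))
s=least_squares(res,[p[0],p[1],p[3],q[0],q[1],q[3],0,0,0,0],loss="soft_l1");v=s.x
print(v.round(3),"\n",(res(v)*.5).round(1))
for n,c in(("lift",0),("crank",3)): # per camera only, z=0
    for C,nm in((S,"side"),(T,"top")):
        pts=[(lift if c==0 else cr)[0 if C is S else 1]]
        f=least_squares(lambda w:(proj(C,place([w[0],w[1],0,w[2]],pts[0][1]))-pts[0][2]).ravel(),v[c:c+3]).x
        print(n,nm,f.round(2))
g=cv2.cvtColor(cv2.imread("pics/top0.png"),cv2.COLOR_BGR2GRAY).astype(float)
print(g[206:217,328:340].astype(int))
E
python3 fit1.py; python3 -c "
from bench import robot
print(robot.current_eef_rot(),robot.current_t())"
```

```text
lift [507.32 -28.42  -4.11  -6.32] [-0.43  1.7   0.22  0.41 -0.25  0.19 -0.9  -0.01  0.49 -1.41 -0.01 -0.57
 -0.26 -0.3  -0.5  -0.18  0.14 -0.06]
crank [ 548.75 -197.08  -11.06    4.07] [-0.66 -0.04 -0.02  1.57  0.2  -1.59  1.6  -0.26 -0.94 -0.22]
[ 5.07183e+02 -2.96660e+01 -6.32200e+00  5.48177e+02 -2.00067e+02
  4.06000e+00  1.71000e-01  4.34000e-01 -3.72000e-01  3.05000e-01] 
 [-0.3  1.8  0.5  0.5 -0.1  0.  -0.8 -0.2  0.8 -1.5  0.1 -0.4 -0.2 -0.
 -0.6  0.1  0.2  0.2 -0.2 -0.5 -0.   1.1  0.2 -1.9  2.5 -0.2 -0.   0.2
  0.1  0.3 -0.2  0.2]
lift side [508.02 -30.68  -6.34]
lift top [506.05 -28.89  -6.32]
crank side [ 548.56 -202.62    4.05]
crank top [ 544.72 -193.04    4.15]
[[ 96  94  96  89  83  84  83  88  99 108 120 118]
 [ 94  84  84  83  77  74  81  83  80  86  98 113]
 [ 83  85  81  84  96 103  79  80  80  85  93 107]
 [ 84  86  85 110 148 137 107  79  84  83  84 102]
 [ 87  84 101 145 182 173 161 119  89  85  83 100]
 [ 83  85  89 112 146 162 169 157 114  85  84  93]
 [ 83  81  81  85 112 149 174 171 122  83  81  98]
 [ 85  83  84  85  88 114 138 131  96  84  84  97]
 [ 88  83  81  82  83  87  97  94  87  80  88 100]
 [105  85  84  88  84  84  84  82  87  87  98 112]
 [114  99  86  81  83  79  82  85  82  93 101 114]]
[-3.13998313e+00 -3.27708362e-04  4.08806753e-01] 0.1
```

```bash
sed -i 's/t5(606,143)/t5(617,138)/' fit1.py; cat >> fit1.py <<'E'
w=np.clip(g[206:217,328:340]-92,0,None); w[:2]=0; w[8:]=0; w[:,9:]=0
yy,xx=np.mgrid[206:217,328:340]; m=lambda z:(w*z).sum()/w.sum()
ux,uy=m(xx),m(yy); C=np.array([[m((xx-ux)**2),m((xx-ux)*(yy-uy))],[0,m((yy-uy)**2)]]);C[1,0]=C[0,1]
l,V=np.linalg.eigh(C); print("tang px",ux,uy,"sd",np.sqrt(l),V[:,1])
def back(c,uv,z):
    d=c["R"]@np.r_[(np.array(uv)-c["c"])/c["f"],1]; return c["e"]+d*(z-c["e"][2])/d[2]
A=back(T,[ux,uy],199);B=back(T,np.array([ux,uy])+V[:,1],199)-A; print("tang at",A,"angle",np.arctan2(B[1],B[0]))
E
python3 fit1.py | grep -v '^ *\[\+ *[0-9]* *[0-9]* '
```

```text
lift [507.32 -28.42  -4.11  -6.32] [-0.43  1.7   0.22  0.41 -0.25  0.19 -0.9  -0.01  0.49 -1.41 -0.01 -0.57
 -0.26 -0.3  -0.5  -0.18  0.14 -0.06]
crank [ 549.66 -199.69   -6.29   29.18] [ 0.04 -0.04 -0.09  1.35  0.13 -1.76  0.35  0.31 -0.26 -0.17]
  2.91750e+01  1.08000e-01  4.56000e-01 -2.90000e-01  1.75000e-01] 
 [-0.4  1.8  0.4  0.5 -0.2  0.  -0.9 -0.2  0.7 -1.6  0.1 -0.5 -0.2 -0.1
 -0.6  0.   0.2  0.1  0.2 -0.4 -0.1  1.   0.1 -2.   0.5  0.4 -0.   0.
  0.1  0.3 -0.2  0.1]
lift side [508.02 -30.68  -6.34]
lift top [506.05 -28.89  -6.32]
crank side [ 548.56 -202.62   29.18]
crank top [ 549.17 -198.62   29.18]
tang px 333.3811158798283 210.86952789699572 sd [0.91723776 1.56265677] [-0.78622446 -0.61794102]
tang at [505.83501676 -27.75929306 199.        ] angle 0.9083552094718946
```

Crank at about (549, -201), yaw -2.236. Tang angle is 0.908, which is -2.233 modulo pi, so it's already nearly aligned. Lift axis is at about (507, -29). I'll grasp by the boss.

```bash
python3 - <<'E'
from bench import robot
import cv2,numpy as np
yaw=0.906; o=[np.pi,0,yaw]
robot.move_gripper(0.6)
robot.move_ptp([549,-201,170],o)
hit=robot.move_linear([549,-201,45],speed=60,f_stop=6); print(hit,robot.current_tcp_pos())
robot.move_gripper(0.0); print(robot.current_gripper_width()*93,robot.current_finger_force(),robot.current_contact_force())
robot.move_linear([549,-201,300],speed=150); print(robot.current_gripper_width()*93,robot.current_contact_force())
robot.move_linear([507,-29,300],speed=150)
robot.move_linear([507,-29,264],speed=60)
print(robot.current_t(),robot.current_tcp_pos(),robot.current_qpos())
a=robot.get_image("side")["img"];b=robot.get_image("top")["img"]
cv2.imwrite("pics/side2.png",a);cv2.imwrite("pics/top2.png",b)
cv2.imwrite("pics/c2.png",np.hstack([cv2.resize(a[140:260,270:350],None,fx=5,fy=5,interpolation=cv2.INTER_CUBIC),cv2.resize(b[170:290,290:370],None,fx=5,fy=5,interpolation=cv2.INTER_CUBIC)]))
E
```

```text
False [ 549.19197175 -201.08947866   45.29924512]
23.737608099368906 29.93039220571518 [-1.17191003  1.02360661  0.71211673]
23.680390194902543 [ 0.09056373 -0.0799935  -3.39343879]
9.3167 [507.14904017 -29.02395964 264.1464191 ] [-2.77047492e-01  1.54470609e-01  1.55557856e+00 -9.21863549e-06
  1.43125442e+00  3.87711085e-01]
```

View pics/c2.png

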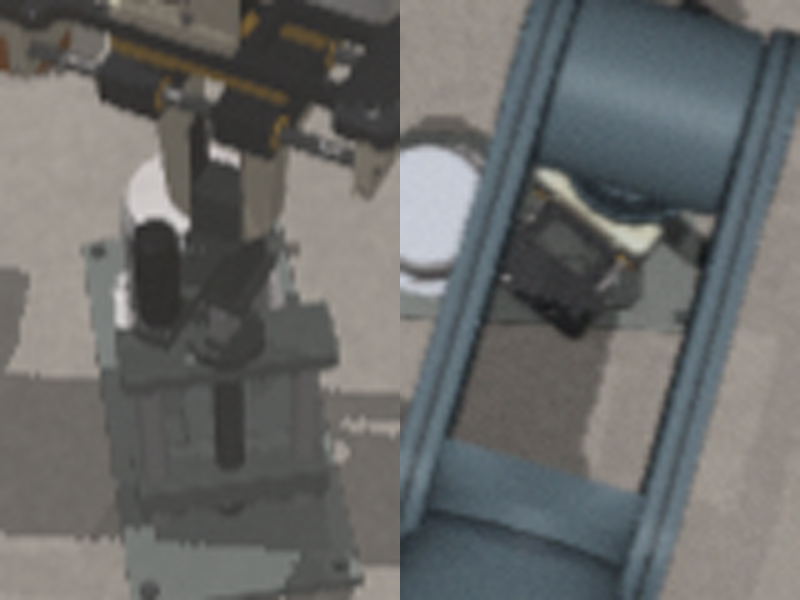

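Side view: the crank is held upright with its handle top at crop (157,230) and the collar below it at (228,340). Next I'll compare the axes in the same camera.

```bash
python3 - <<'E'
from h import *
def back(c,uv,z):
    d=c["R"]@np.r_[(np.array(uv)-c["c"])/c["f"],1]; return c["e"]+d*(z-c["e"][2])/d[2]
psi=-2.236;H=65*np.array([np.cos(psi),np.sin(psi)])
zb=264.15-45.3
pose=[507.15,-29.0,zb,psi]
L=np.array([[65,0,100],[65,0,46],[0,0,0],[12,12,70]])
print("pred crop",((proj(S,place(pose,L))-(270,140)+.5)*5-.5).round(1))
print("axis from handle top click",back(S,un((157,231),5,(270,140)),zb+100)[:2]-H)
print("collar centre by side", back(S,un((137,231),3,(270,130)),175), "pred collar",((proj(S,[[507.15,-29,175]])-(270,130)+.5)*3-.5))
a=cv2.cvtColor(cv2.imread("pics/side0.png"),cv2.COLOR_BGR2GRAY)
print(a[192:215,306:326])
b=cv2.cvtColor(cv2.imread("pics/side2.png"),cv2.COLOR_BGR2GRAY)
print(b[180:212,292:312])
E
```

```text
pred crop [[152.5 232.1]
 [158.5 311.1]
 [225.5 277.2]
 [234.1 205.7]]
axis from handle top click [509.15523943 -28.7685996 ]
collar centre by side [507.50048461 -31.10857477 175.        ] pred collar [[136.10968575 229.16026827]]
[[125 129 126 123 124 123 115 110 105 100  94  93  93  90  90  89  87  96
  122 124]
 [107 109 106 106 105 103  98  96  94  93  94  93  92  90  91  89  87  97
  127 129]
 [ 96  96  94  92  93  94  93  93  92  92  94  93  91  91  90  89  88 102
  139 134]
 [ 97  95  95  93  94  94  93  93  94  94  95  94  92  91  90  90  87  97
  141 139]
 [ 94  96  95  94  95  94  92  93  94  93  94  92  91  90  90  90  87  97
  135 140]
 [ 96  95  95  93  94  94  96 108 142 138  93  93  91  90  91  89  86  99
  128 141]
 [ 96  96  94  93  93  93  95 117 159 147 118 124  91  90  89  89  87  98
  129 142]
 [ 97  94  94  94  93  94  98 123 123 117 135 133  90  89  90  88  86  98
  122 141]
 [ 95  95  94  94  95  94 106 130 105  97 111 106  89  89  89  87  87  99
  125 141]
 [ 95  94  94  93  91  97 136 151 132  96  97  87  88  88  88  89  96 107
  132 135]
 [ 96  95  91  89  
[... 3107 characters left out ...]
  62  64
   62  66]
 [132 183 203 171 126  81  71  51  48  49  46  48  51  58  58  67  73  64
   72  66]
 [127 133 155 139  97  72  77  69  57  57  56  57  58  58  64  76  81  75
   79  75]
 [123  87  84  88  75  63  67  70  65  69  63  73  62  61  78  82  83  80
   81  82]
 [124  86  84  89  84  71  62  60  63  65  65  72  60  70  82  82  82  81
   81  73]
 [123  86  88  87  87  85  75  68  64  59  61  62  65  79  82  73  75  81
   80  63]
 [123  90  86  84  83  86  83  80  74  72  68  62  78  83  81  73  66  78
   80  72]
 [122  89  83  82  83  83  83  83  82  83  80  75  85  83  82  82  74  69
   77  74]
 [123  95  83  83  81  83  82  82  83  83  83  83  84  83  85 102 101  65
   65  62]]
```

```bash
python3 - <<'E'
from bench import robot
import numpy as np
x,y=506.3,-29.6
robot.move_linear([x,y,256],speed=40)
f0=robot.current_contact_force();m0=robot.current_ft_torque()
hit=robot.move_linear([x,y,219.8],speed=14,f_stop=7)
print(hit,robot.current_tcp_pos(),(robot.current_contact_force()-f0).round(1),(robot.current_ft_torque()-m0).round(3),robot.current_t())
E
```

```text
True [506.45990281 -28.93417828 219.84209283] [ 0.7 -0.6  5.4] [ 0.058 -0.123  0.017] 12.225
```

The socket slid straight to the seat (TCP 219.8, predicted 220.3) with only about 5 N. I'll release it, back off and image the tin and pointer.

```bash
python3 - <<'E'
from bench import robot
import cv2,numpy as np
robot.move_gripper(0.6); p=robot.current_tcp_pos(); print(p,robot.current_contact_force())
robot.move_linear([p[0],p[1],330],speed=150)
robot.move_ptp([270,-400,330],[np.pi,0,0.4])
a=np.mean([robot.get_image("side")["img"].astype(float) for _ in range(6)],0)
b=np.mean([robot.get_image("top")["img"].astype(float) for _ in range(6)],0)
np.savez("v3.npz",a=a,b=b); print(robot.current_t())
A=cv2.resize(a[130:220,282:342].astype(np.uint8),None,fx=6.6,fy=6.6,interpolation=cv2.INTER_CUBIC)
B=cv2.resize(b[185:245,262:342].astype(np.uint8),None,fx=5,fy=5,interpolation=cv2.INTER_CUBIC)
B=np.vstack([B,np.zeros((594-300,400,3),np.uint8)]); cv2.imwrite("pics/c3.png",np.hstack([A,B]))
E
```

```text
[505.93001718 -27.73352729 219.31447423] [-0.49360053  0.36839439  0.06733399]
16.05
```

View pics/c3.png

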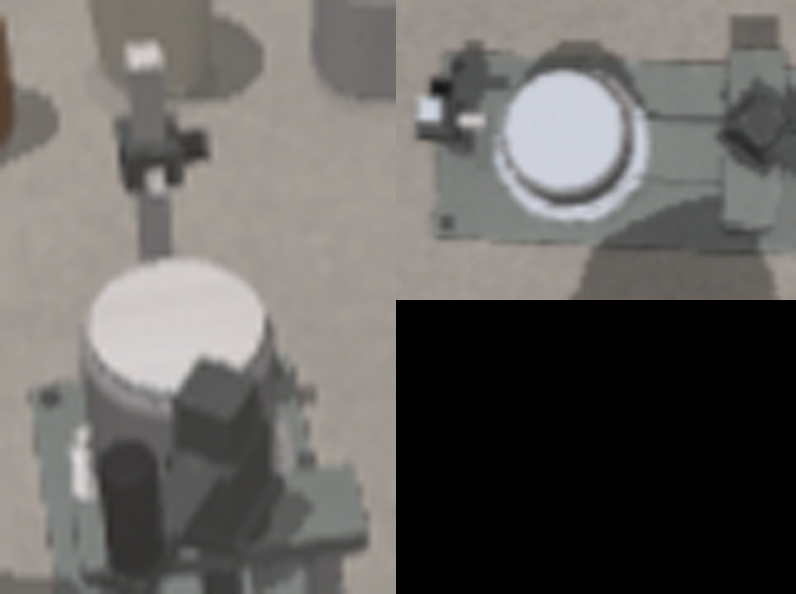

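Crop: the post top is at (143,55), the pointer block at (150,140), the bright blade ends near (155,195), and the tin's far rim is at y≈260. I'll fit the rim at sub-pixel level and read the blade's profile.

```bash
cat > m.py <<'E'
from h import *
from scipy.ndimage import map_coordinates as mc
def g(i): return i.mean(2)
def rim(img,c,ctr,z,angs,R=42,lev=None):
    """edge points of bright disc along radial lines (world angles)"""
    out=[]
    for t in angs:
        r=np.linspace(R-14,R+8,89); P=np.c_[ctr[0]+r*np.cos(t),ctr[1]+r*np.sin(t),np.full(89,z)]
        uv=proj(c,P); v=mc(img,uv[:,::-1].T,order=1); k=np.argmin(np.gradient(np.convolve(v,np.ones(5)/5,'same'))[4:-4])+4
        hi=v[:20].mean(); lo=np.median(v[min(k+10,80):min(k+18,88)]); m=(hi+lo)/2
        j=np.where((v[:-1]>=m)&(v[1:]<m))[0]
        if len(j) and hi-lo>20: j=j[0]; out.append((t,*(uv[j]+(uv[j+1]-uv[j])*(v[j]-m)/(v[j]-v[j+1]))))
    return np.array(out)
def tinfit(a,b,ctr,z,As,At):
    es=rim(a,S,ctr,z,As);et=rim(b,T,ctr,z,At)
    def res(p):
        o=[]
        for c,e in((S,es),(T,et)):
            P=np.c_[p[0]+42*np.cos(e[:,0]),p[1]+42*np.sin(e[:,0]),np.full(len(e),p[2])]
            n=P-[p[0],p[1],p[2]]; q=proj(c,P); d=proj(c,P+n*.02)-q; d/=np.linalg.norm(d,axis=1)[:,None]
            o.append(((q-e[:,1:])*d).sum(1))
        return np.concatenate(o)
    s=least_squares(res,[*ctr,z],loss="soft_l1",f_scale=.2); return s.x,np.sqrt((s.fun**2).mean()),len(es),len(et)
E
python3 - <<'E'
from m import *
d=np.load("v3.npz");a,b=g(d["a"]),g(d["b"])
yl=-.04; L=lambda y:np.array([507-y*np.sin(yl),-29+y*np.cos(yl)])
c=L(120);z=200.
As=np.radians(np.r_[0:200:10]);At=np.radians(np.r_[0:360:10])
for _ in range(4):
    x,r,n,m=tinfit(a,b,c,z,As,At); c=x[:2];z=x[2]; print(x.round(2),r.round(2),n,m)
np.set_printoptions(linewidth=220)
print("side",proj(S,[[*L(198),230],[*L(169),215]]));print(a[134:172,298:314].astype(int))
print("top",proj(T,[[*L(198),230],[*L(169),215]]));print(b[200:216,264:284].astype(int))
E
```

```text
[509.28  95.04 187.51] 2.02 5 36
[507.64  95.79 185.15] 1.98 2 36
[508.04  95.46 186.01] 1.93 3 36
[507.89  95.52 185.28] 1.95 2 36
side [[303.44666298 138.48368661]
 [305.12090341 149.57317083]]
[[117 116 116 115 114 115 115 116 116 115 115 114 113 111 108 104]
 [116 117 116 115 114 115 115 115 116 116 115 114 113 111 108 104]
 [116 116 119 141 141 142 156 153 116 115 115 114 113 111 107 104]
 [117 117 123 174 186 187 195 191 139 115 115 114 113 110 107 103]
 [116 117 123 173 204 205 204 200 156 115 115 113 113 110 106 102]
 [116 116 121 162 202 191 190 177 155 115 115 113 112 110 106 101]
 [116 116 118 136 159 145 144 132 132 115 115 114 111 109 105 100]
 [120 116 115 109 107 107 108 107 110 115 115 113 112 109 103  99]
 [135 121 115 110 108 108 107 107 109 115 114 114 111 106 100 100]
 [145 136 127 114 108 107 107 107 108 115 118 121 106 102 100 100]
 [145 144 140 121 108 108 108 108 108 107 110 114 101 100 101 101]
 [146 146 145 131 108 108 108 108 109 125 125 127 128 127 127 133]
 [146 146 144 133 107 108 108 108 110 129 130 145 147 147 152 154]
 [152 138 125 119 107 108 108 109
[... 2334 characters left out ...]
07 115 118 128 135 124 124 130 139]
 [150 152 173 200 203 199 174 103  71  75 123 175 181 182 181 163 120 124 135 151]
 [152 140 121 127 129 133 124  85  68  78 131 184 191 192 190 168 123 124 135 152]
 [149 135  98  86  87  89  90  81  74  69  87 123 131 139 146 136 118 124 136 163]
 [147 134 100  79  77  79  80  80  76  67  57  78  85 103 124 122 116 123 136 166]
 [146 131  93  68  64  64  64  66  66  62  54  69  73  90 114 115 118 139 156 159]
 [148 143 136 133 126 106  90  81  76  72  71  73  72  90 112 115 118 137 153 148]
 [147 149 149 148 143 134 122 112  95  86  86  81  76  91 114 116 117 137 156 154]
 [150 150 152 150 146 134 117 121 110  98  94  89  90 100 114 116 117 144 171 157]]
```

```bash
cat > run.py <<'E'
from m import *
import sys
d=np.load(sys.argv[1]);a,b=g(d["a"]),g(d["b"])
yl=-.04; L=lambda y:np.array([507-y*np.sin(yl),-29+y*np.cos(yl)])
c=L(120);z=float(sys.argv[2])
As=np.radians(np.r_[0:200:10]);At=np.radians(np.r_[0:360:10])
for _ in range(3):
    x,r,n,m=tinfit(a,b,c,z,As,At); c=x[:2];z=x[2]
print("tin both",x.round(2),r.round(2),n,m)
# side only, XY fixed at lift
for C in (c,L(120)):
    e=rim(a,S,C,z,As)
    f=lambda p:[np.min(np.hypot(*(proj(S,np.c_[p[0]+42*np.cos(q),p[1]+42*np.sin(q),np.full(721,C_z)])-uv).T)) for uv in e[:,1:]]
    s=least_squares(lambda w:np.concatenate([[0]]+[((proj(S,np.c_[C[0]+w[1]+42*np.cos(e[:,0]),C[1]+42*np.sin(e[:,0]),np.full(len(e),w[0])])-e[:,1:])).ravel()]),[z,0],loss="soft_l1",f_scale=.3)
    print("side only z",s.x.round(2),np.abs(s.fun).mean().round(2))
# tip: side and top pixel, triangulate blade end upper edge
tipS,tipT=np.array([305.2,159.0]),np.array([279.15,208.7])
s=least_squares(lambda p:np.r_[(proj(S,[p])-tipS).ravel(),(proj(T,[p])-tipT).ravel()],[*L(169),185]);print("tip",s.x.round(2),s.fun.round(2))
for y in(167,169,171):
    s=least_squares(lambda w:(proj(S,[[*(L(y)+[w[0],0]),w[1]]])-tipS).ravel(),[0,185]);print("tip side-only y",y,s.x.round(2))
p=proj(S,[[*L(169),180],[*L(169),181],[*L(170),180]]);print(p[1]-p[0],p[2]-p[0])
E
python3 run.py v3.npz 158
```

```text
tin both [512.97  96.95 137.73] 1.39 20 36
side only z [137.73   0.  ] 0.39
side only z [139.76   0.3 ] 0.69
tip [513.12 141.31 177.71] [ 0.13 -0.03 -0.01  0.15]
tip side-only y 167 [ -1.43 181.08]
tip side-only y 169 [ -1.23 179.11]
tip side-only y 171 [ -1.03 177.14]
[-0.01376219 -0.25431059] [-0.0495236  -0.24499513]
```

```bash
python3 - <<'E'
from m import *
np.set_printoptions(linewidth=230)
d=np.load("v3.npz");a,b=g(d["a"]),g(d["b"])
print(proj(T,[[512,91,140]]),proj(S,[[512,91,140]]))
print("top rows 190..230 step2, cols 280..314");print(b[192:232:2,278:314].astype(int))
print("side");print(a[166:192,292:326].astype(int))
E
```

```text
[[295.79785857 210.59434601]] [[308.65514281 180.83569746]]
top rows 190..230 step2, cols 280..314
[[143 145 150 150 149 145 141 144 148 150 151 152 152 152 149 145 145 143 144 146 144 145 146 145 145 147 148 147 150 149 146 148 149 149 147 148]
 [ 99 119 144 146 145 147 145 147 151 152 151 152 149 146 141 131 107  97  99  98  98  97  98  98 103 125 145 147 151 151 152 151 148 146 148 150]
 [ 82  95 116 122 125 127 126 129 133 137 142 139 124  98  86  85  85  85  82  81  79  78  81  88  89  85  84  94 111 126 144 145 143 144 144 146]
 [ 81  84 101 122 123 124 124 122 124 122 111  92  85  83  84  83  93  94  91  87  79  85  86  88  89  85  83  83  85 100 125 130 130 125 123 124]
 [ 81  82  86  93  91  94 104 122 122 111  92 116 161 191 194 199 203 204 203 200 194 184 156 127 117 110 113 109  89  83  90 108 125 126 127 128]
 [ 80  82  88  86  87  87 100 114 118 155 193 202 208 210 211 209 210 210 210 210 210 209 209 206 192 157 121 133 134 110  90 102 122 128 128 129]
 [ 86 101 122 123 124 123 122 143 187 208 210 209 211 210 209 211 209 211 211 210 210 210 210 210 210 206 186 146 129 1
[... 4859 characters left out ...]
110]
 [142 144 120 102 125 140 145 126 146 175 203 202 206 209 209 209 207 184 116  90  89  89  89  88  88  89  90  93  94  97  87  83  85  93]
 [129 132 117  94 108 130 139 138 126 126 158 159 177 184 203 195 199 141  90  89  88  88  88  89  89  90  90  89  77  84  88  87  92  93]
 [125 125 119  94  95 112 127 136 141 131 132 130 131 145 159 147 150 102  88  88  88  89  89  90  90  90  89  82  64  83  88  87  93  93]
 [125 125 123  94  94  97 108 122 134 141 144 140 130 123 130 125  88  84  93  89  89  90  90  90  90  90  89  66  63  77  88  87  93  95]
 [125 125 123  94  94  96  96 102 114 125 132 135 137 125 138 137  81  73  81  81  86  90  89  89  89  89  76  60  62  72  88  96 116 114]]
```

```bash
cat > tin2.py <<'E'
from m import *
def edges(img,c,ctr,z,R,angs):
    out=[]
    for t in angs:
        r=np.arange(R-9,R+6,.25);P=np.c_[ctr[0]+r*np.cos(t),ctr[1]+r*np.sin(t),np.full(len(r),z)]
        uv=proj(c,P);v=mc(img,uv[:,::-1].T,order=1);hi=np.median(v[:12]); k=np.where(v<hi-8)[0]
        if hi<190 or not len(k): continue
        k=k[0]; lo=v[k:k+24].min()
        if hi-lo<35: continue
        m=(hi+lo)/2; j=np.where((v[:-1]>=m)&(v[1:]<m))[0]
        if len(j): j=j[0];out.append((t,*(uv[j]+(uv[j+1]-uv[j])*(v[j]-m)/(v[j]-v[j+1]))))
    return np.array(out)
def fitdisc(a,b,x,As,At,off=(0,0),fixR=None,xy=None):
    x=np.array(x,float)
    for _ in range(4):
        E=[(S,edges(a,S,x[:2],x[2],x[3],As)),(T,edges(b,T,x[:2],x[2],x[3],At) if len(At) else [])]
        def res(p):
            o=[]
            for c,e in E:
                if not len(e): continue
                R=fixR or p[3]; n=np.c_[np.cos(e[:,0]),np.sin(e[:,0]),0*e[:,0]]
                P=np.array([p[0],p[1],p[2]])+R*n; q=proj(c,P); d=proj(c,P+n)-q
                # normal to projected circle
                tn=np.c_[-n[:,1],n[:,0],n[:,2]]; tt=proj(c,P+tn)-q; nn=np.c_[-tt[:,1],tt[:,0]];nn/=np.linalg.norm(nn,axis=1)[:,None]
                o.append(((q-e[:,1:])*nn).sum(1))
            if xy is not None:o.append((p[:2]-xy)/.3)
            if fixR:o.append([p[3]-fixR])
            return np.concatenate(o)
        s=least_squares(res,x,loss="soft_l1",f_scale=.2);x=s.x
    return x,np.sqrt((s.fun**2).mean()),[len(e) for _,e in E]
if __name__=="__main__":
    import sys
    d=np.load(sys.argv[1]);a,b=g(d["a"]),g(d["b"])
    As=np.radians(np.r_[0:240:6]);At=np.radians(np.r_[0:360:6]);x0=[511,91,float(sys.argv[2]),37.5]
    f=lambda n,*k,**w:print(n,*[np.round(q,2) for q in fitdisc(a,b,*k,**w)])
    f("both",x0,As,At)
    f("top, z fixed",x0,[],At,fixR=37.5) if 0 else None
    x,_,_=fitdisc(a,b,x0,As,At)
    f("side xy=lift",x0,As,[],xy=np.array([511.8,90.9]))
    f("side xy=lift R38",x0,As,[],xy=np.array([511.8,90.9]),fixR=38)
    f("side xy=lift R37",x0,As,[],xy=np.array([511.8,90.9]),fixR=37)
E
python3 tin2.py v3.npz 145
```

```text
both [511.23  92.97 148.02  37.06] 0.15 [40 60]
side xy=lift [511.73  90.91 149.57  37.42] 0.16 [40  0]
side xy=lift R38 [511.79  90.91 149.05  38.  ] 0.21 [40  0]
side xy=lift R37 [511.64  90.91 149.91  37.  ] 0.2 [40  0]
```

The disc fit is clean (rms 0.15 px): tin top at about 149.5, pointer tip at about 177, so the rise needed is about 27.6 mm, or 1.7 turns. I'll grip the handle and wind in small force-watched steps, starting with 60 degrees.

```bash
cat > wind.py <<'E'
from bench import robot
import numpy as np,json
O=[np.pi,0,1.53]; Z=233; R=65
def grip(c,th):
    p=np.array(c)+R*np.array([np.cos(th),np.sin(th)])
    robot.move_gripper(0.6); robot.move_ptp([*p,330],O); robot.move_linear([*p,Z+25],speed=150)
    hit=robot.move_linear([*p,Z],speed=60,f_stop=6); f0=robot.current_contact_force()
    robot.move_gripper(0.0)
    print("grip",hit,robot.current_tcp_pos().round(2),"w",round(robot.current_gripper_width()*93,1),(robot.current_contact_force()-f0).round(1)); return f0
def wind(c,th,total,f0,step=np.radians(10),speed=50,k=.03,fmax=28):
    c=np.array(c,float); n=int(np.ceil(abs(total)/step)); s=total/n; log=[]
    for i in range(n):
        th+=s; u=np.array([np.cos(th),np.sin(th)])
        robot.move_linear([*(c+R*u),Z],speed=speed)
        f=robot.current_contact_force()-f0; fr=f[:2]@u; ft=f[:2]@[-u[1],u[0]]
        log.append([np.degrees(th),fr,ft,f[2],*c])
        if np.linalg.norm(f)>fmax: print("STOP force",f); break
        c=c+k*np.clip(fr,-10,10)*u
    return c,th,np.array(log)
E
python3 - <<'E'
from wind import *
c=[506.5,-29.];th=-2.236
f0=grip(c,th)
c,th,l=wind(c,th,-np.radians(60),f0,speed=30)
print(l.round(1),c,th,robot.current_tcp_pos(),robot.current_t())
json.dump(dict(c=list(c),th=th,f0=list(f0)),open("st.json","w"))
E
```

```text
grip False [466.34 -80.17 233.09] w 19.5 [-1.2  0.1  0.9]
[[-1.381e+02  5.000e-01 -1.300e+00  8.000e-01  5.065e+02 -2.900e+01]
 [-1.481e+02  2.700e+00 -1.600e+00  2.300e+00  5.065e+02 -2.900e+01]
 [-1.581e+02  2.500e+00  1.800e+00  2.600e+00  5.064e+02 -2.910e+01]
 [-1.681e+02  4.200e+00  2.200e+00  4.700e+00  5.063e+02 -2.910e+01]
 [-1.781e+02  4.400e+00  2.300e+00  5.600e+00  5.062e+02 -2.910e+01]
 [-1.881e+02  5.400e+00  1.800e+00  6.800e+00  5.061e+02 -2.910e+01]] [505.93198058 -29.08932759] -3.2831975511965967 [440.74309419 -19.39127345 232.99770636] 22.6833
```

```bash
python3 - <<'E'
from wind import *
s=json.load(open("st.json"))
c,th,l=wind(s["c"],s["th"],-8.1,np.array(s["f0"]),speed=65)
print(l[::4].round(1),np.abs(l[:,1:4]).max(0),c,th,robot.current_t())
json.dump(dict(c=list(c),th=th,f0=s["f0"]),open("st.json","w"))
E
```

```text
[[-1.980e+02  5.200e+00  1.600e+00  7.300e+00  5.059e+02 -2.910e+01]
 [-2.375e+02  5.000e+00  1.000e+00  6.700e+00  5.054e+02 -2.870e+01]
 [-2.770e+02  5.800e+00  1.200e+00  4.300e+00  5.052e+02 -2.820e+01]
 [-3.165e+02  5.100e+00  1.100e+00  1.800e+00  5.055e+02 -2.750e+01]
 [-3.560e+02  4.000e+00  1.500e+00  3.900e+00  5.060e+02 -2.720e+01]
 [-3.955e+02 -8.000e-01  1.400e+00  3.400e+00  5.063e+02 -2.730e+01]
 [-4.350e+02 -3.900e+00  2.100e+00  1.500e+00  5.061e+02 -2.700e+01]
 [-4.745e+02 -2.200e+00  2.200e+00 -4.000e-01  5.061e+02 -2.670e+01]
 [-5.140e+02  3.800e+00  2.100e+00  4.000e+00  5.061e+02 -2.660e+01]
 [-5.535e+02  3.700e+00  2.000e-01  6.600e+00  5.056e+02 -2.670e+01]
 [-5.930e+02  1.700e+00 -2.000e-01  4.200e+00  5.053e+02 -2.660e+01]
 [-6.325e+02  3.300e+00  6.000e-01  4.700e+00  5.052e+02 -2.640e+01]] [6.29557646 3.6083032  7.60735106] [505.29026991 -26.07979141] -11.383197551196607 37.9583
```

```bash
cat > look.py <<'E'
from wind import *
import cv2,sys
n=sys.argv[1]
robot.move_gripper(0.6); p=robot.current_tcp_pos()
robot.move_linear([p[0],p[1],330],speed=150)
robot.move_ptp([270,-400,330],[np.pi,0,0.4])
a=np.mean([robot.get_image("side")["img"].astype(float) for _ in range(5)],0)
b=np.mean([robot.get_image("top")["img"].astype(float) for _ in range(5)],0)
np.savez(n+".npz",a=a,b=b); print(robot.current_t())
A=cv2.resize(a[130:220,282:342].astype(np.uint8),None,fx=6.6,fy=6.6,interpolation=cv2.INTER_CUBIC)
B=cv2.resize(b[185:245,262:342].astype(np.uint8),None,fx=5,fy=5,interpolation=cv2.INTER_CUBIC)
B=np.vstack([B,np.zeros((594-300,400,3),np.uint8)]); cv2.imwrite(f"pics/{n}.png",np.hstack([A,B]))
E
python3 look.py v4; python3 tin2.py v4.npz 170; python3 -c "
from m import *
np.set_printoptions(linewidth=200)
a=g(np.load('v4.npz')['a']);print(a[154:172,298:320].astype(int))"
```

```text
41.8667
both [510.96  92.67 170.29  36.94] 0.14 [32 60]
side xy=lift [511.78  90.9  171.69  37.62] 0.23 [32  0]
side xy=lift R38 [511.82  90.9  171.48  38.  ] 0.26 [32  0]
side xy=lift R37 [511.5   90.91 171.94  37.  ] 0.28 [32  0]
[[155 151  73  66  65  62  63  63  63  64  65  75  83 104 123 129 153 154 153 153 154 154]
 [155 152  92  63  63  66  87 110 111  64  66  89 133 144 156 157 155 156 155 154 154 154]
 [156 152 101  63  63  74 134 157 152  63  64  88 156 156 156 157 158 157 158 156 154 154]
 [157 154 117  63  64  75 141 173 165  75  68 101 158 157 156 156 156 155 132 129 116 121]
 [158 157 142  76  79  82 129 174 168 127 126 138 158 158 156 157 153 125  82  80  60  68]
 [156 158 154 127 113 100 115 138 137 135 154 153 156 157 157 157 151  85  59  59  59  59]
 [156 156 155 153 136 109 105 102 104 121 153 154 156 157 158 158 152  67  59  59  59  59]
 [156 154 154 155 140 109 109 109 109 119 153 155 158 158 159 158 151  56  60  59  59  60]
 [153 154 156 157 140 108 109 109 109 115 154 156 157 157 159 156 150  56  58  59  60  60]
 [151 154 157 158 147 108 110 120 135 139 168 170 168 161 158 155 149  55  55  58  57  57]
 [151 153 156 157 164 155 172 173 182 183 192 192 192 187 185 184 168  55  55  54  56  55]
 [153 154 169 185 190 194 205 203 203 203 203 204 204 205 205 206 191  55  55  55  55  55]
 [158 177 193 205 204 204 205 205 206 206 206 206 206 206 205 206 196  55  56  55  54  55]
 [188 201 206 206 206 206 206 206 206 205 205 205 205 205 204 204 195  55  55  54  55  55]
 [205 205 205 205 205 205 205 205 204 203 203 202 202 203 203 203 194  54  55  55  55  55]
 [204 204 203 203 203 203 203 203 203 202 202 202 201 202 202 202 194  69  55  55  55  55]
 [202 202 202 202 202 202 202 202 202 203 203 203 203 203 203 203 195  77  55  55  56  55]
 [201 201 202 202 202 202 202 203 204 204 205 205 205 205 206 205 197  78  55  55  55  54]]
```

View pics/v4.png

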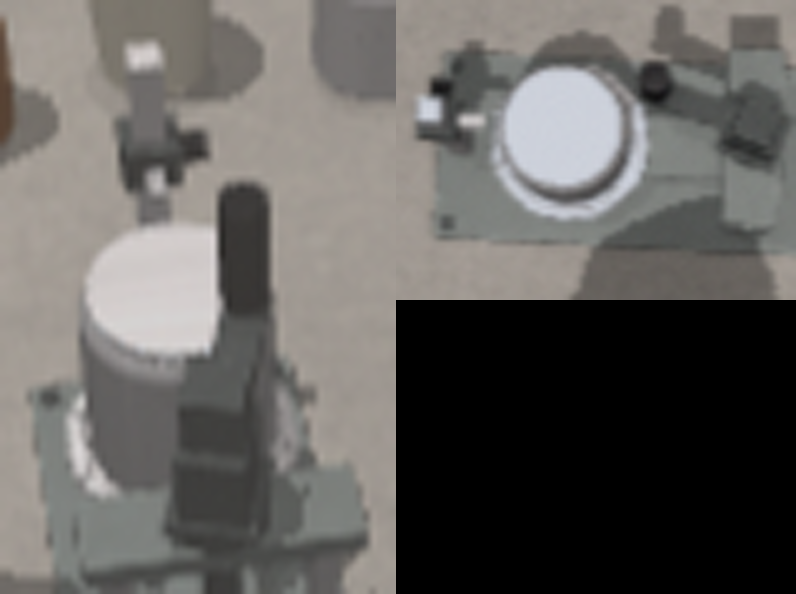

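```bash
python3 - <<'E'
from h import *
t=np.linspace(0,np.pi,2000)
def far(x,col):
    uv=proj(S,np.c_[x[0]+x[3]*np.cos(t),x[1]+x[3]*np.sin(t),np.full(2000,x[2])]); return np.interp(col,*(uv[np.argsort(uv[:,0])].T))
for nm,x in(("v3 side",[511.73,90.91,149.57,37.42]),("v3 both",[511.23,92.97,148.02,37.06]),("v4 side",[511.78,90.9,171.69,37.62]),("v4 both",[510.96,92.67,170.29,36.94])):
    print(nm,[round(far(x,c),2) for c in(303,304,305,306,308,310)])
for xy,R in(((511.75,90.9),37.5),((511.1,92.8),37.)):
  for dz in(20,27):
    print(xy,[round(far([*xy,150+k,R],305),2) for k in(0,1,dz)])
E
```

```text
v3 side [np.float64(169.95), np.float64(169.64), np.float64(169.39), np.float64(169.2), np.float64(168.99), np.float64(169.01)]
v3 both [np.float64(169.85), np.float64(169.55), np.float64(169.32), np.float64(169.14), np.float64(168.97), np.float64(169.02)]
v4 side [np.float64(164.34), np.float64(164.05), np.float64(163.82), np.float64(163.65), np.float64(163.48), np.float64(163.53)]
v4 both [np.float64(164.36), np.float64(164.09), np.float64(163.89), np.float64(163.74), np.float64(163.6), np.float64(163.69)]
(511.75, 90.9) [np.float64(169.26), np.float64(169.02), np.float64(164.28)]
(511.75, 90.9) [np.float64(169.26), np.float64(169.02), np.float64(162.5)]
(511.1, 92.8) [np.float64(168.89), np.float64(168.64), np.float64(163.91)]
(511.1, 92.8) [np.float64(168.89), np.float64(168.64), np.float64(162.13)]
```

The tin has risen 22.2 mm. The global fit leaves 5.4 mm, the local rim edge about 4.8, so I'll wind 5.1 mm more (2.0 rad), release and check.

```bash
python3 - <<'E'
from wind import *
s=json.load(open("st.json"))
f0=grip(s["c"],s["th"])
c,th,l=wind(s["c"],s["th"],-5.1/16*2*np.pi,f0,speed=65)
print(l[::4].round(1),np.abs(l[:,1:4]).max(0),c,th,robot.current_t())
json.dump(dict(c=list(c),th=th,f0=list(f0)),open("st.json","w"))
E
python3 look.py v5; python3 tin2.py v5.npz 176; python3 -c "
from m import *
np.set_printoptions(linewidth=200)
a=g(np.load('v5.npz')['a']);print(a[154:168,298:316].astype(int))"
```

```text
grip False [529.66  34.11 233.06] w 19.6 [0.1 0.5 1.7]
[[-6.618e+02  6.000e-01  1.600e+00  1.700e+00  5.053e+02 -2.610e+01]
 [-7.000e+02  2.700e+00  1.400e+00  1.700e+00  5.054e+02 -2.600e+01]
 [-7.383e+02  5.100e+00  1.600e+00  1.500e+00  5.059e+02 -2.600e+01]] [5.44543397 3.16220497 3.14852582] [506.35679175 -26.27004845] -13.385962867860107 49.5833
53.2417
both [511.02  92.72 175.3   37.11] 0.15 [40 60]
side xy=lift [511.69  90.91 176.51  37.47] 0.18 [40  0]
side xy=lift R38 [511.78  90.91 176.01  38.  ] 0.22 [40  0]
side xy=lift R37 [511.49  90.91 176.94  37.  ] 0.24 [40  0]
[[154 152  73  66  65  63  63  63  64  64  66  75  83 104 123 129 153 154]
 [156 152  92  64  64  67  87 110 111  64  67  89 133 144 156 157 156 155]
 [157 152 102  64  65  75 135 157 153  64  65  88 156 156 156 157 158 158]
 [157 154 118  64  64  76 142 173 165  76  69 101 158 157 157 156 156 157]
 [157 157 142  77  79  82 129 173 168 128 127 138 158 158 156 157 154 154]
 [157 158 155 128 113 100 115 138 138 136 154 154 157 158 157 158 157 154]
 [156 156 155 153 136 109 105 103 104 121 153 154 156 157 159 158 157 155]
 [155 154 154 155 141 109 109 109 110 119 153 155 158 158 160 159 157 155]
 [153 155 156 157 140 110 121 140 154 156 177 177 177 175 169 159 157 156]
 [152 154 158 167 164 169 175 184 194 194 198 198 198 197 192 185 177 174]
 [152 159 171 190 194 203 203 203 204 204 204 205 205 206 206 206 200 197]
 [169 188 194 204 205 206 206 206 206 207 206 206 206 206 205 205 205 205]
 [196 207 206 206 206 206 205 206 205 205 205 205 205 204 203 203 202 202]
 [205 205 205 205 204 205 204 204 204 203 202 203 203 203 203 202 202 202]]
```

View pics/v5.png

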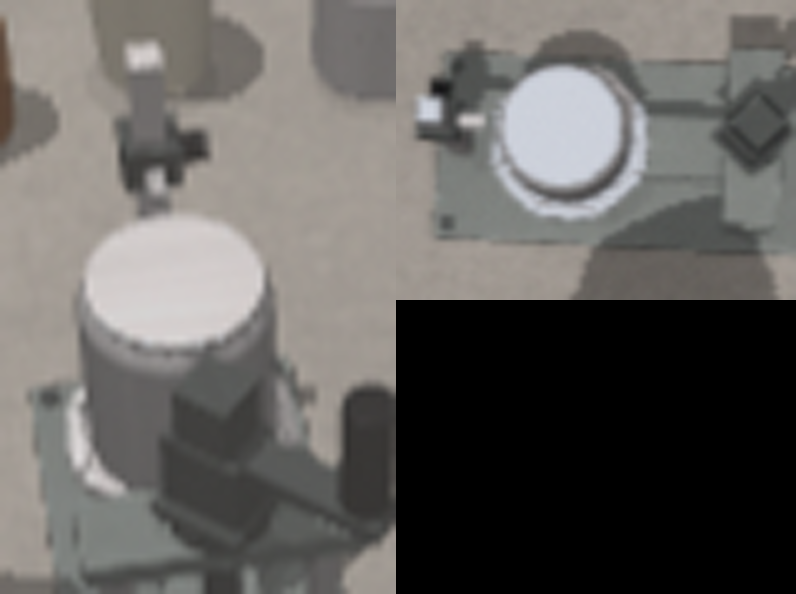

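The side view shows the rim level matching: the fit gives 176.5 against the tip's 177.1, and the local edge is at the target row of 162.4. The crank is standing on the collar with its boss at the same height as after seating, and the arm is clear. Handing in.

```bash
python3 -c "
from bench import robot
print(robot.hand_in(),robot.current_t())"
```

```text
the job is handed in; nothing more can be done
the job is handed in; nothing more can be done
```

The crank is seated on the screw and released, the lift is wound up so the tin top measures within about 0.6 mm of the pointer tip, and the job is handed in (about 53 s used; no verdict was returned).

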